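Blank off the counting chamber's open port with the fittings that match it

TASK

The little vacuum chamber is to be pumped down, so please close the open port on its top. From the fittings on the blue mat pick the one sealing ring and the one blanking disc that match the port's flange: first seat the ring in the port, then set the disc on it, seated and level, ready for the clamp. Set both down without dropping them, and leave the other fittings, the clamp and the sample jar as they are.

Things in the scene. Friction and masses are not known exactly. Their poses are not given: they have to be found in the camera images.
- port (a point): centre of the port's flange face, 110 mm above the table, z up: steel flange 55 mm across, bore 40.5 mm with a bevelled mouth, 34 mm deep. Seated, the matching ring has its lower lip 3 mm in the bore and its O-ring on the flange face (ring centre 2.5 mm above this point); the matching disc lies on the O-ring, recess over the ring's upper lip, its underside 5 mm above this point
- chamber: the vacuum chamber, fixed: a round aluminium pot with a bolted cover, 106 mm across and 76 mm high, the open port standing on the cover 18 mm off-centre, a small socket and a black vent knob beside it (at most 91 mm high), a closed pump stub at the side. Origin: centre of its underside; the port lies towards its -x
- ring_a_mid (a point): sealing ring, lying flat: bright metal centring ring with a black rubber O-ring round it, 11 mm high. O-ring 53 mm across outside, 5 mm thick, at 3 to 8 mm of the height; the metal lip stands 3 mm out of it above and below, 37.5 mm across outside, hole 33.5 mm. Both faces alike. Weighs about 25 g. This point: the ring's centre, 5.5 mm above its underside
- ring_a: the same 53 mm ring; origin: centre of its underside, z up along its axis
- ring_b: sealing ring, lying flat: bright metal centring ring with a black rubber O-ring round it, 11 mm high. O-ring 69 mm across outside, 5 mm thick, at 3 to 8 mm of the height; the metal lip stands 3 mm out of it above and below, 49 mm across outside, hole 45 mm. Both faces alike. Weighs about 35 g. Origin: centre of its underside
- ring_c: sealing ring, lying flat: bright metal centring ring with a black rubber O-ring round it, 11 mm high. O-ring 37 mm across outside, 5 mm thick, at 3 to 8 mm of the height; the metal lip stands 3 mm out of it above and below, 23.5 mm across outside, hole 19.5 mm. Both faces alike. Weighs about 18 g. Origin: centre of its underside
- blank_a: blanking disc: solid bright steel disc lying on its sealing face, 40 mm across, 10 mm thick, its edge straight for the lower 7 mm and bevelled above; underneath a round recess 27 mm across and 3.5 mm deep. Weighs about 60 g. Origin: centre of the underside, z up
- blank_b: blanking disc: solid bright steel disc lying on its sealing face, 55 mm across, 10 mm thick, its edge straight for the lower 7 mm and bevelled above; underneath a round recess 40.5 mm across and 3.5 mm deep. Weighs about 120 g. Origin: centre of the underside, z up
- blank_c: blanking disc: solid bright steel disc lying on its sealing face, 75 mm across, 10 mm thick, its edge straight for the lower 7 mm and bevelled above; underneath a round recess 52 mm across and 3.5 mm deep. Weighs about 220 g. Origin: centre of the underside, z up
- sample_jar: orange sample jar with white cap, 54 mm across, 58 mm high, standing near the chamber; a bystander. Origin: centre of its underside, z up
- clamp: aluminium flange clamp, a hinged ring 72 mm across and 14 mm high with lug and wing nut, lying on the table for later; a bystander. Origin: centre of its underside
- mat: blue bench mat, 205 x 325 mm and 3 mm thick, fixed; the fittings lie on it, in two rows of three, about 100 mm apart, in any order. Origin: centre of its underside, x across its short side

How it is judged (in metres and radians):
On the way:
1. the 53 mm ring is seated in the port, its O-ring flat on the flange, and let go (horizontal distance between ring_a_mid and port below 0.003 m and z of ring_a_mid in the frame of port between 0.001 and 0.004 m and angle between the z axis of ring_a and the z axis of port, either way round below 0.04 rad and contact force between the fingers and ring_a below 0.2 N), for 0.2 s.
At the end, for the whole second after the job is handed in: 53 mm ring seated (within 3 mm of the port axis, centre 1 to 4 mm above the flange face, flat to 0.04 rad); 55 mm disc face down on it (within 4.5 mm of the axis, underside 3.5 to 6.5 mm above the face, level to 0.035 rad); both let go, at rest; other fittings moved under 30 mm (all of step 1 and horizontal distance between blank_b and port below 0.0045 m and z of blank_b in the frame of port between 0.0035 and 0.0065 m and angle between blank_b's own z axis and vertical below 0.035 rad and contact force between the fingers and blank_b below 0.2 N and linear speed of blank_b below 0.01 m/s and distance of each of ring_b, ring_c, blank_a, blank_c from where it was at the start of the episode below 0.03 m); the robot touches nothing.
It fails at once if the ring or the disc is dropped (falls free faster than 0.4 m/s, about 8 mm) ((linear speed of ring_a above 0.4 m/s and contact force between the fingers and ring_a below 0.05 N) or (linear speed of blank_b above 0.4 m/s and contact force between the fingers and blank_b below 0.05 N)).
It fails at once if the sample jar is moved over 30 mm or tipped (distance of sample_jar from where it was at the start of the episode above 0.03 m or angle between sample_jar's own z axis and vertical above 0.4 rad).
It fails at once if the clamp is moved over 40 mm (distance of clamp from where it was at the start of the episode above 0.04 m).
It also fails if it takes over 42 s, if anything falls off the work surface, if the arm or the gripper's body presses on something with over 40 N, if the wrist force passes 120 N, or if a joint passes its speed limit or range.

ROBOT

A 6-joint arm with a two-finger parallel gripper is mounted at the origin on a cart in front of the work surface, level with it; the furniture and walls round the work are solid. World frame = base frame: x ahead of the robot, y to its left, z up, the work surface at z = 0. Lengths are in mm, angles in rad, forces in N, time in s.
With the tool pointing down it reaches from about 350 to 775 mm from the base axis. Payload 7.3 kg.
Tool frame: the origin (TCP) lies at the very end of the fingers, on their centre line; the grasp point (between the pads) lies 19 mm behind it; z points along the fingers, y is the line along which they close (so a half turn about z gives the same grasp; the last joint's range is limited). The gripper opens to 92 mm and grips with 3 to 60 N. Pads are 19 mm wide; open, the fingers measure 130 mm over their backs; the gripper's body (75 mm by 190 mm) begins 47 mm behind the grasp point.
Start: joints at [0.966, 0.342, 1.524, -0, 1.275, -0.146], TCP at [232.497, 470.733, 226.741] pointing down, gripper open.
Joint ranges: [-2.53, 2.53], [-0.77, 2.02], [0.04, 2.7], [-1, 4.14], [0.28, 2.66], [-3.11, 3.11]. Speed limits (rad/s): [2.57, 2.57, 3.14, 3.14, 3.14, 3.14].

INTERFACE

Orientations are given as [roll, pitch, yaw] about the fixed x, y, z axes, in that order (R = Rz(yaw) Ry(pitch) Rx(roll)).
In Python, from plant import get_obs, optics, ticket, finder gives the robot as it stands.
- The arm moves only by the tool send_rows, never from a script. Its arguments are lists of equal length, an entry for each row: "offset": the shift along the tool's x, y, z scaled (see below), a list of three; "delta_rot": the turn, a rotation vector about the tool's x, y, z scaled (see below), a list of three. In form: {"offset": [[dx, dy, dz], ...], "delta_rot": [[rx, ry, rz], ...]}. A call has 1 to 8 rows; each row is the pose to reach, as a shift and turn from the pose commanded when the call began, along the tool's axes at that moment, turning the shorter way round; what a row does not reach only later rows make up. The controller multiplies each number of a shift by 120 mm and each number of a turn by 360 degrees. A row lasts 1/8 s, in which the tool goes at most 62.5 mm and 10.7 degrees, less where a joint would pass 70% of its speed; a pose out of reach is approached as far as the arm can. A call with a number of a shift or a turn outside -1 to 1 is refused whole. A call with a gripper value outside its range is refused whole. "grip" is the opening, from 0 (shut) to 1 (fully open), set as the call begins (left out, the last holds). The fingers move at their own pace and stop on an object; the grip force is fixed at half the most. Time passes only in rows, so rows that repeat a pose let the fingers close. It gives the time, the measured TCP pose, the force, the opening and the grip force at its end, in the units of the state.
- get_obs(): the state, without advancing time (a new reading comes with each control period).
- optics.capture(name): name is "scene" or "top" or "wrist"; returns the picture (420x560x3 uint8, red, green, blue); there is no depth.
- optics.get_calibration(name): a dict with "fx", "fy", "cx", "cy" (pixels), "world_from_camera" (4x4, takes a point from camera to world coordinates). Camera axes: x right, y down, z forward; pixel columns grow to the right and rows downward; lengths in mm; the calibration is good to about 2 mm. A picture is of the moment at which its call begins: read the wrist's pose just before it. get_calibration takes no time and is no camera call; for the wrist camera it gives the pose at the moment of the call.
- ticket.close_job(): hands the job in; it is judged then, once.
Trained networks look in the newest picture that a camera, given by its name, has taken for a name from the list of things; names that differ only in an ending like _2 or _b are one class to them, and where a whole thing is asked for, a point or a joint stands for the part that bears it (a point fixed in the world has none). Each returns a list of dicts, best first, with "confidence" (0 to 1); they miss things now and then, are a little off and sometimes report something else, mostly with a low value. They report only what shows in the picture. A call takes as long as a camera call.
- finder.boxes_of(target, camera): "box" ([left, top, right, bottom] in pixels, round what is visible of it).
- finder.silhouettes(target, camera): "region" (420x560 bool, what is visible of it) and "box" ([left, top, right, bottom] in pixels, round what is visible of it).
- finder.pinpoint(target, camera): "uv" ([column, row] in pixels: a listed point, or the origin of a listed thing).
The state is a dict: "time": time; "joint_positions": joint angles; "dq": joint speeds; "tau": joint torques, N m; "tool_pos": TCP position; "tcp_rot": TCP orientation; "contact_force": force on the tool from outside, world axes, zero at the start; "moment": the same for the moment, N m; "grip_width": finger opening in mm; "finger_force": force on a finger pad.
Only numpy, scipy, OpenCV 4.12 (cv2) and the standard library are available. Lean on these libraries where they do the work, as an engineer would, in place of code of your own. Each camera call takes 0.05 s, during which the arm holds its last target. There are 200 camera calls.

## Working session

There is one attempt and no reset: what is moved stays moved. The work goes in short steps, Python scripts to look and compute and a tool call to move; the robot and the scene stay as the last step left them, time stands still between calls to the robot, and variables do not carry over. Pictures are saved under pics/ and viewed, at most 10 in all, crops included, and the job is handed in when it is done.

Besides the shell and the picture viewer there is one more tool, called after "Emit:" as name(argument=value, ...) on one line, values as JSON. send_rows: Moves the arm, as the interface text tells. Its arguments: {"type":"object","properties":{"offset":{"type":"array"},"delta_rot":{"type":"array"},"grip":{"type":"number"}},"required":["offset","delta_rot"]}

```bash
mkdir -p pics; cat > h.py <<'E'
import numpy as np,cv2
from plant import get_obs,optics,ticket,finder
from scipy.spatial.transform import Rotation as R
def snap(n,f=None):
    c=optics.get_calibration(n); im=optics.capture(n)
    if f: cv2.imwrite('pics/'+f,cv2.cvtColor(im,cv2.COLOR_RGB2BGR))
    return im,c
def ray(c,uv,z):
    T=np.array(c['world_from_camera']); d=T[:3,:3]@np.array([(uv[0]-c['cx'])/c['fx'],(uv[1]-c['cy'])/c['fy'],1])
    o=T[:3,3]; return o+d*(z-o[2])/d[2]
def proj(c,p):
    T=np.linalg.inv(np.array(c['world_from_camera'])); q=T[:3,:3]@np.array(p)+T[:3,3]
    return np.array([c['fx']*q[0]/q[2]+c['cx'],c['fy']*q[1]/q[2]+c['cy']])
E
python3 - <<'E'
from h import *
o=get_obs(); print(o['time'],o['tool_pos'],o['tcp_rot'],o['contact_force'],o['grip_width'])
im,c=snap('top','top1.png'); print(c)
for t,z in [('port',110),('ring_a_mid',8.5),('ring_b',3),('blank_b',3),('sample_jar',0),('clamp',0),('chamber',0),('mat',0)]:
    for r in finder.pinpoint(t,'top')[:6]: print(t,r['confidence'],np.round(r['uv'],1),np.round(ray(c,r['uv'],z),1))
im,c=snap('scene','scene1.png')
for t,z in [('port',110),('ring_a_mid',8.5),('blank_b',3)]:
    for r in finder.pinpoint(t,'scene')[:6]: print(t,r['confidence'],np.round(r['uv'],1),np.round(ray(c,r['uv'],z),1))
print(get_obs()['time'])
E
```

```text
0.0 [232.25993143 470.38469521 226.04190661] [-3.14007236e+00 -2.23106490e-04  2.68281282e+00] [ 0.43487076 -0.43524673  0.43979746] 91.87799682876573
{'fx': 509.7956094175105, 'fy': 509.7956094175105, 'cx': 274.84929491945627, 'cy': 208.68510621028062, 'world_from_camera': array([[-2.56298401e-02, -9.95020200e-01,  9.63219228e-02,
         3.36363327e+02],
       [-9.99137682e-01,  2.86453931e-02,  3.00555226e-02,
        -2.54188210e+02],
       [-3.26650315e-02, -9.54685445e-02, -9.94896353e-01,
         1.13943479e+03],
       [ 0.00000000e+00,  0.00000000e+00,  0.00000000e+00,
         1.00000000e+00]])}
port 0.75 [376.3 172.4] [ 504.1 -431.   110. ]
ring_a_mid 0.56 [230.8 203.7] [ 459.9 -121.7    8.5]
ring_b 0.74 [233.5 206.1] [ 454.9 -127.1    3. ]
ring_b 0.64 [278.9 160. ] [ 556.7 -231.9    3. ]
ring_b 0.49 [282.3 199.1] [ 467.5 -237.1    3. ]
blank_b 0.86 [185.1 166.7] [548.  -18.4   3. ]
blank_b 0.69 [232.1 161.9] [ 555.7 -125.7    3. ]
sample_jar 0.93 [342.  250.3] [ 349.6 -366.5    0. ]
clamp 0.89 [401.9 245.7] [ 356.3 -498.9    0. ]
chamber 0.97 [367.9 171.1] [ 525.5 -431.2    0. ]
chamber 0.57 [230.6 162.5] [ 555.  -121.9    0. ]
chamber 0.4 [276.2 158.5] [ 560.9 -225.8    0. ]
mat 0.88 [233.8 186.4] [ 500.  -128.2    0. ]
port 0.85 [389.2 221.1] [ 507.  -435.8  110. ]
port 0.59 [297.1 206. ] [ 459.5 -272.3  110. ]
ring_a_mid 0.76 [232.9 218.3] [ 452.3 -128.3    8.5]
blank_b 0.84 [189.  203.8] [446.5 -19.4   3. ]
blank_b 0.69 [253.6 193.7] [ 541.6 -124.9    3. ]
0.65
```

View pics/top1.png

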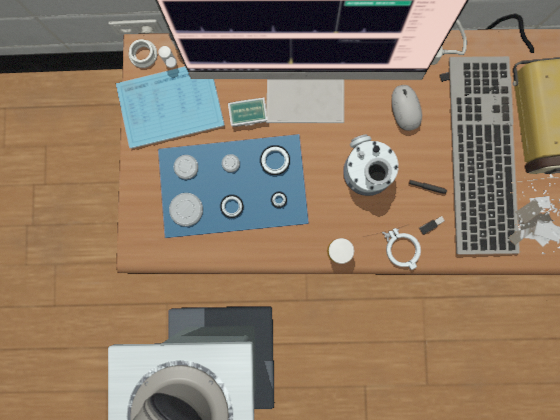

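View pics/scene1.png

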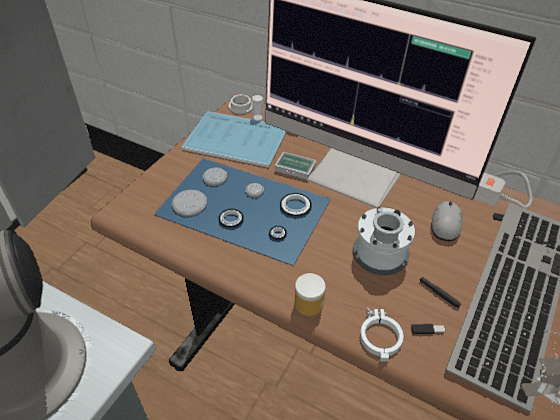

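The top view shows the three rings: large at (275,160), 53 mm at (232,206), small at (279,199). The discs are 55 mm at (186,167), large at (186,210) and small at (230,163), and the port is at (377,172). The scene view agrees. The current yaw clears the neighbouring fittings at both grasps, so I'll keep it.

```bash
cat >> h.py <<'E'
def plan(p):
    o=get_obs(); r=R.from_euler('xyz',o['tcp_rot']).as_matrix()
    d=r.T@(np.array(p)-o['tool_pos'])/120
    print('t',round(o['time'],2),'tcp',np.round(o['tool_pos'],1),'rot',np.round(o['tcp_rot'],4),'off/120',np.round(d,3),'F',np.round(o['contact_force'],1),'w',round(o['grip_width'],1),'ff',round(float(np.max(o['finger_force'])),1))
E
python3 - <<'E'
from h import *
plan([456,-126,170])
c=optics.get_calibration('wrist'); T=np.array(c['world_from_camera']); o=get_obs(); r=R.from_euler('xyz',o['tcp_rot']).as_matrix()
print(r.T@(T[:3,3]-o['tool_pos']), r.T@T[:3,:3],c['fx'])
E
```

```text
t 0.65 tcp [232.5 470.7 226.8] rot [3.1414 0.     2.6828] off/120 [-3.872 -3.634  0.473] F [0.3 0.7 0.6] w 92.0 ff 0.0
[ 6.83234120e+01 -6.86511242e-02 -1.57866833e+02] [[-7.86998124e-04 -9.66649212e-01 -2.56102871e-01]
 [ 9.99999678e-01 -7.20741452e-04 -3.52568145e-04]
 [ 1.56225764e-04 -2.56103066e-01  9.66649469e-01]] 317.31201854503877
```

Emit:
send_rows(offset=[[-0.97,-0.91,0.1],[-0.97,-0.91,0.1],[-0.97,-0.91,0.1]], delta_rot=[[0,0,0],[0,0,0],[0,0,0]], grip=0.85)

```text
time: 1.02
tool_pos: [288.8, 319.1, 214.6]
tcp_rot: [-3.141, 0.0, 2.682]
contact_force: [-0.1, -0.3, 0.3]
grip_width: 78.5
finger_force: 0.0
```

Emit:
send_rows(offset=[[-0.97,-0.91,0.1],[-0.97,-0.91,0.1],[-0.97,-0.91,0.1]], delta_rot=[[0,0,0],[0,0,0],[0,0,0]])

```text
time: 1.4
tool_pos: [345.0, 169.6, 202.8]
tcp_rot: [3.141, 0.001, 2.681]
contact_force: [0.7, 0.3, -0.1]
grip_width: 78.3
finger_force: 0.0
```

Emit:
send_rows(offset=[[-0.97,-0.91,0.1],[-0.97,-0.91,0.1],[-0.97,-0.91,0.1]], delta_rot=[[0,0,0],[0,0,0],[0,0,0]])

```text
time: 1.78
tool_pos: [401.2, 19.8, 190.8]
tcp_rot: [3.142, 0.001, 2.68]
contact_force: [0.3, 1.8, 0.3]
grip_width: 78.2
finger_force: 0.0
```

Emit:
send_rows(offset=[[-0.97,-0.91,0.1],[-0.97,-0.91,0.1],[-0.97,-0.91,0.1],[-0.97,-0.91,0.1]], delta_rot=[[0,0,0],[0,0,0],[0,0,0],[0,0,0]])

```text
time: 2.28
tool_pos: [457.0, -129.2, 178.3]
tcp_rot: [-3.141, -0.0, 2.679]
contact_force: [-0.0, 0.5, 0.4]
grip_width: 77.9
finger_force: 0.0
```

```bash
python3 - <<'E'
from h import *
im,c=snap('wrist','w1.png')
for t,z in [('ring_a_mid',8.5),('ring_a',3),('blank_b',3)]:
    for r in finder.pinpoint(t,'wrist')[:6]: print(t,r['confidence'],np.round(r['uv'],1),np.round(ray(c,r['uv'],z),1))
for t in ['ring_a','blank_b']:
  for r in finder.silhouettes(t,'wrist'):
    cn,_=cv2.findContours(r['region'].astype(np.uint8),cv2.RETR_EXTERNAL,cv2.CHAIN_APPROX_NONE); k=max(cn,key=len)[:,0]
    W=np.array([ray(c,u,8.5)[:2] for u in k]); e=cv2.minEnclosingCircle(W.astype(np.float32)); print(t,r['confidence'],r['box'],e,cv2.fitEllipse(W.astype(np.float32)))
E
```

```text
ring_a_mid 0.72 [285.1 187. ] [ 455.  -121.8    8.5]
ring_a 0.64 [201.8 235.8] [ 464.1 -229.4    3. ]
ring_a 0.55 [286.3 185.9] [ 455.5 -120.5    3. ]
ring_a 0.52 [ 44.1 197.8] [ 350.7 -359.6    3. ]
ring_a 0.27 [281.7 186.3] [ 453.7 -125.1    3. ]
blank_b 0.97 [374.5 134.3] [447.7 -16.2   3. ]
blank_b 0.72 [325.4 260.4] [ 552.4 -118.7    3. ]
blank_b 0.56 [403.4 220. ] [546.9 -22.4   3. ]
ring_a 0.97 [181.7, 221.4, 220.0, 253.2] ((464.99566650390625, -227.92059326171875), 18.985050201416016) ((464.51995849609375, -226.88302612304688), (33.46882629394531, 34.6717643737793), 118.92636108398438)
ring_a 0.96 [217.1, 295.2, 274.7, 327.2] ((558.4393310546875, -223.57211303710938), 34.20093536376953) ((563.14794921875, -225.85528564453125), (45.74595260620117, 64.13043975830078), 154.21177673339844)
ring_a 0.82 [258.2, 160.6, 312.3, 208.5] ((453.47821044921875, -122.1014633178711), 26.842220306396484) ((453.7516784667969, -122.12696075439453), (51.679969787597656, 52.28916549682617), 178.89962768554688)
blank_b 0.98 [338.7, 96.8, 409.9, 173.3] ((449.8672790527344, -18.86334228515625), 38.2204704284668) ((449.77471923828125, -18.882205963134766), (74.2955551147461, 75.44183349609375), 144.26776123046875)
blank_b 0.64 [379.9, 193.4, 433.8, 246.2] ((545.6163330078125, -19.616405487060547), 29.364837646484375) ((545.53955078125, -19.849502563476562), (55.32395935058594, 57.425113677978516), 119.62289428710938)
blank_b 0.63 [307.5, 243.0, 344.9, 271.0] ((548.6748046875, -119.5299072265625), 19.743410110473633) ((545.359130859375, -118.52693176269531), (27.062681198120117, 40.68952560424805), 147.36502075195312)
```

View pics/w1.png

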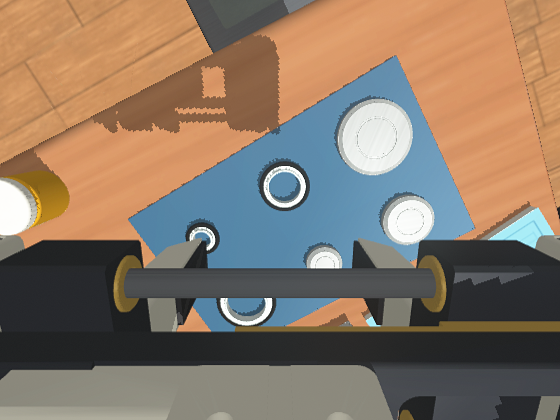

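```bash
python3 - <<'E'
from h import *
plan([453.8,-122.2,65])
E
```

```text
t 2.58 tcp [ 456.3 -126.   179. ] rot [3.1414e+00 2.0000e-04 2.6843e+00] off/120 [0.033 0.019 0.95 ] F [ 0.2  0.1 -0. ] w 77.9 ff 0.0
```

Emit:
send_rows(offset=[[0.033,0.019,0.95],[0.033,0.019,0.95],[0.033,0.019,0.95]], delta_rot=[[0,0,0],[0,0,0],[0,0,0]])

```text
time: 2.95
tool_pos: [451.5, -121.4, 62.4]
tcp_rot: [-3.141, -0.008, 2.684]
contact_force: [0.0, 0.9, 0.4]
grip_width: 78.0
finger_force: 0.0
```

```bash
cat >> h.py <<'E'
def circ(c,reg,z):
    cn,_=cv2.findContours(reg.astype(np.uint8),cv2.RETR_EXTERNAL,cv2.CHAIN_APPROX_NONE); k=max(cn,key=len)[:,0]
    W=np.array([ray(c,u,z)[:2] for u in k],np.float32); e=cv2.fitEllipse(W); return np.round(e[0],1),np.round(e[1],1)
E
python3 - <<'E'
from h import *
im,c=snap('wrist','w2.png')
for r in finder.pinpoint('ring_a_mid','wrist')[:3]: print(r['confidence'],np.round(r['uv'],1),np.round(ray(c,r['uv'],8.5),1))
for r in finder.silhouettes('ring_a','wrist'): print(r['confidence'],np.round(r['box']),circ(c,r['region'],8.5))
plan([453.8,-122.2,7])
E
```

```text
t 3.1 tcp [ 455.4 -123.6   66.7] rot [3.1414 0.0034 2.6835] off/120 [0.019 0.004 0.497] F [ 0.2 -0.6  0.5] w 77.9 ff 0.0
```

View pics/w2.png

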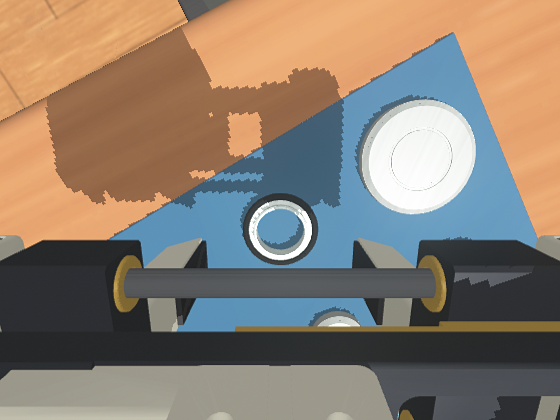

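Wrist view: the ring is centred at about (281,229), midway between the fingers. The finder missed it, so I'll segment by colour.

```bash
cat >> h.py <<'E'
def rimfit(im,c,uv0,z,rad):
    a=im.astype(int); m=((a[...,2]-a[...,0])<25).astype(np.uint8)
    n,l,s,cen=cv2.connectedComponentsWithStats(m)
    i=l[int(uv0[1])-int(rad),int(uv0[0])] if rad else l[int(uv0[1]),int(uv0[0])]
    reg=(l==i); print('blob',s[i]); return circ(c,reg,z)
E
python3 - <<'E'
from h import *
im,c=snap('wrist','w3.png')
# find ring blob: test blobs near (281,229)
a=im.astype(int); m=((a[...,2]-a[...,0])<25).astype(np.uint8); m[268:]=0
n,l,s,cen=cv2.connectedComponentsWithStats(m)
for i in range(1,n):
    if s[i][4]>300: print(s[i],cen[i].round(1), circ(c,l==i,8.5) if s[i][4]<9000 else '')
for r in finder.pinpoint('ring_a_mid','wrist')[:3]: print(r['confidence'],np.round(r['uv'],1),np.round(ray(c,r['uv'],8.5),1))
o=get_obs();print(proj(c,o['tool_pos'])); plan([453.8,-122.2,7])
E
```

```text
[    0     0   560   268 94600] [238.1 106.6] 
[  358    91   116   114 10257] [415.7 147.7] 
[ 244  185   74   71 2665] [280.1 219.9] (array([ 453.9, -122.4]), array([51.9, 52.2]))
[ 144  238   64   30 1263] [182.  255.7] (array([ 446.4, -197.7]), array([21.2, 51.6]))
[ 352  238   63   30 1258] [376.8 255.8] (array([508.7, -71.8]), array([21.2, 50.9]))
0.22 [304.8 269.4] [ 495.8 -122.7    8.5]
[279.39808287 256.96518611]
t 3.2 tcp [ 455.5 -123.8   66.9] rot [3.1414 0.0045 2.6831] off/120 [0.021 0.006 0.499] F [ 0.3 -0.3  0.4] w 77.8 ff 0.0
```

Emit:
send_rows(offset=[[0.019,0.005,0.36],[0.019,0.005,0.36],[0.019,0.005,0.36]], delta_rot=[[0,0,0],[0,0,0],[0,0,0]])

```text
time: 3.58
tool_pos: [453.2, -122.2, 23.1]
tcp_rot: [3.141, 0.002, 2.683]
contact_force: [-0.2, 0.4, 0.4]
grip_width: 77.8
finger_force: 0.0
```

```bash
python3 - <<'E'
from h import *
im,c=snap('wrist','w4.png')
a=im.astype(int); m=((a[...,2]-a[...,0])<25).astype(np.uint8); m[268:]=0
n,l,s,cen=cv2.connectedComponentsWithStats(m)
for i in range(1,n):
    if 300<s[i][4]<9000: print(s[i],circ(c,l==i,8.5))
plan([453.9,-122.4,5.5])
E
```

```text
[ 235  204   91   64 2930] (array([ 450.6, -120.7]), array([41.4, 50.4]))
[ 416  235  144   33 3947] (array([512. , -13.1]), array([ 19.5, 114.7]))
[ 144  238   64   30 1272] (array([ 433.4, -175.2]), array([17.1, 41. ]))
[ 352  238   63   30 1271] (array([483.1, -74.7]), array([17.1, 40.5]))
t 3.62 tcp [ 453.4 -122.3   23.2] rot [3.1414e+00 2.9000e-03 2.6829e+00] off/120 [-0.004  0.001  0.148] F [-0.  -0.1  0.4] w 78.0 ff 0.0
```

Emit:
send_rows(offset=[[-0.004,0.001,0.1],[-0.004,0.001,0.147],[-0.004,0.001,0.147]], delta_rot=[[0,0,0],[0,0,0],[0,0,0]])

```text
time: 4.0
tool_pos: [452.5, -121.8, 3.5]
tcp_rot: [3.142, -0.001, 2.683]
contact_force: [0.3, -0.4, -0.8]
grip_width: 78.0
finger_force: 0.0
```

Emit:
send_rows(offset=[[0,0,0],[0,0,0],[0,0,0],[0,0,0],[0,0,0],[0,0,0]], delta_rot=[[0,0,0],[0,0,0],[0,0,0],[0,0,0],[0,0,0],[0,0,0]], grip=0.4)

```text
time: 4.75
tool_pos: [452.7, -121.9, 3.9]
tcp_rot: [3.142, 0.0, 2.683]
contact_force: [0.5, 0.5, 0.5]
grip_width: 50.9
finger_force: 30.0
```

Emit:
send_rows(offset=[[0,0,0],[0,0,0],[0,0,-0.015],[0,0,-0.015]], delta_rot=[[0,0,0],[0,0,0],[0,0,0],[0,0,0]], grip=0.65)

```text
time: 5.25
tool_pos: [452.8, -121.9, 5.8]
tcp_rot: [3.142, 0.0, 2.683]
contact_force: [0.3, -0.3, 0.0]
grip_width: 59.8
finger_force: 0.0
```

Emit:
send_rows(offset=[[0,0,0],[0,0,0],[0,0,0],[0,0,0],[0,0,0]], delta_rot=[[0,0,0],[0,0,0],[0,0,0],[0,0,0],[0,0,0]], grip=0.4)

```text
time: 5.88
tool_pos: [452.7, -121.8, 5.7]
tcp_rot: [3.141, 0.0, 2.683]
contact_force: [0.3, 0.3, 0.8]
grip_width: 50.2
finger_force: 30.0
```

Emit:
send_rows(offset=[[0,0,-0.5],[0,0,-1],[0,0,-1],[0,0,-1]], delta_rot=[[0,0,0],[0,0,0],[0,0,0],[0,0,0]])

```text
time: 6.38
tool_pos: [452.2, -121.7, 125.4]
tcp_rot: [3.142, -0.0, 2.683]
contact_force: [-0.6, -0.0, -0.8]
grip_width: 50.6
finger_force: 30.0
```

```bash
python3 - <<'E'
from h import *
plan([504,-431,165])
E
```

```text
t 6.38 tcp [ 452.2 -121.7  125.4] rot [ 3.1415e+00 -4.0000e-04  2.6828e+00] off/120 [-1.528 -2.12  -0.331] F [-0.6 -0.  -0.8] w 50.6 ff 30.0
```

Emit:
send_rows(offset=[[-0.34,-0.7,-0.33],[-0.68,-1,-0.33],[-0.68,-1,-0.33]], delta_rot=[[0,0,0],[0,0,0],[0,0,0]])

```text
time: 6.75
tool_pos: [472.4, -268.2, 163.9]
tcp_rot: [3.141, -0.002, 2.681]
contact_force: [0.7, 1.0, -0.3]
grip_width: 50.7
finger_force: 30.0
```

Emit:
send_rows(offset=[[-0.17,-0.5,0],[-0.35,-1,0],[-0.35,-1.0,0],[-0.35,-1.0,0]], delta_rot=[[0,0,0],[0,0,0],[0,0,0],[0,0,0]])

```text
time: 7.25
tool_pos: [456.4, -390.9, 163.1]
tcp_rot: [3.14, -0.004, 2.682]
contact_force: [-0.5, 0.8, 0.3]
grip_width: 50.6
finger_force: 30.0
```

```bash
python3 - <<'E'
from h import *
plan([504,-431,165])
im,c=snap('wrist','w5.png')
for r in finder.pinpoint('port','wrist')[:3]: print(r['confidence'],np.round(r['uv'],1),np.round(ray(c,r['uv'],110),1))
plan([504,-431,165])
E
```

```text
t 7.25 tcp [ 456.4 -390.9  163.1] rot [ 3.1396 -0.0038  2.6819] off/120 [-0.504 -0.123 -0.018] F [-0.5  0.8  0.3] w 50.6 ff 30.0
0.8 [256.5 311. ] [ 508.6 -436.1  110. ]
t 7.35 tcp [ 457.2 -390.1  164.2] rot [ 3.1403e+00 -2.2000e-03  2.6839e+00] off/120 [-0.5   -0.133 -0.008] F [ 0.8  0.2 -1. ] w 50.5 ff 30.0
```

View pics/w5.png

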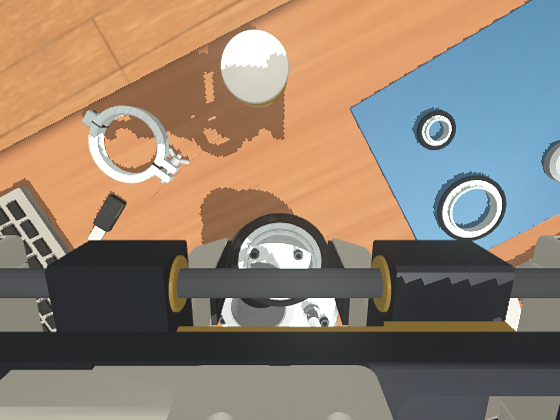

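The wrist view shows the port hidden behind the bar at (256,311), with the ring in hand at (278,258). I need to be on the far side of the port, so I'll go about 45 mm beyond it.

Emit:
send_rows(offset=[[-0.45,-0.1,0],[-0.875,-0.13,0],[-0.875,-0.13,0],[-0.875,-0.13,0],[-0.875,-0.13,0]], delta_rot=[[0,0,0],[0,0,0],[0,0,0],[0,0,0],[0,0,0]])

```text
time: 7.98
tool_pos: [544.0, -451.2, 165.9]
tcp_rot: [3.141, -0.0, 2.683]
contact_force: [-0.5, 0.4, 0.2]
grip_width: 50.8
finger_force: 30.0
```

```bash
python3 - <<'E'
from h import *
plan([504,-431,165])
im,c=snap('wrist','w6.png')
for r in finder.pinpoint('port','wrist')[:3]: print(r['confidence'],np.round(r['uv'],1),np.round(ray(c,r['uv'],110),1))
plan([504,-431,165]); np.save('c6.npy',c)
E
```

```text
t 7.97 tcp [ 544.  -451.2  165.9] rot [ 3.1415e+00 -2.0000e-04  2.6834e+00] off/120 [0.374 0.004 0.008] F [-0.5  0.4  0.2] w 50.8 ff 30.0
0.67 [275.8 168.8] [ 507.4 -436.   110. ]
t 8.07 tcp [ 544.  -451.8  166.2] rot [-3.1414e+00  6.0000e-04  2.6829e+00] off/120 [0.376 0.007 0.01 ] F [-0.5 -0.4  0.1] w 50.7 ff 30.0
```

View pics/w6.png

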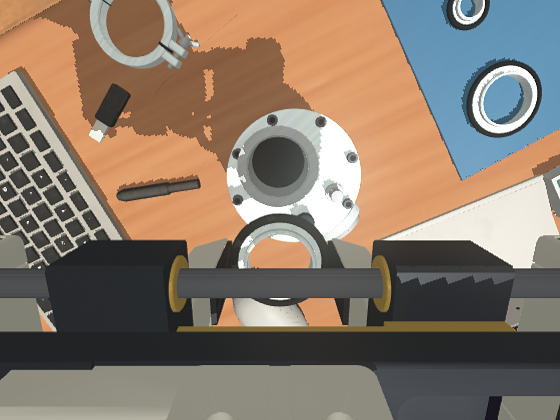

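```bash
cat >> h.py <<'E'
def cfit(im,c,x0,y0,z,rs,span=8,rows=(0,268),sign=0):
    g=cv2.GaussianBlur(cv2.cvtColor(im,cv2.COLOR_RGB2GRAY),(0,0),1).astype(np.float32)
    T=np.linalg.inv(np.array(c['world_from_camera'])); th=np.linspace(0,2*np.pi,120,endpoint=False)
    def pts(x,y,r):
        P=np.c_[x+r*np.cos(th),y+r*np.sin(th),np.full(120,z)]@T[:3,:3].T+T[:3,3]
        return np.c_[c['fx']*P[:,0]/P[:,2]+c['cx'],c['fy']*P[:,1]/P[:,2]+c['cy']].astype(np.float32)
    def sc(x,y,r):
        a,b=pts(x,y,r-.8),pts(x,y,r+.8); ok=(b[:,1]>rows[0])&(b[:,1]<rows[1])
        s=lambda p:cv2.remap(g,p[ok,0][None],p[ok,1][None],1)[0]
        d=s(b)-s(a); d=np.abs(d) if sign==0 else sign*d
        return np.minimum(d,40).mean()
    best=[]
    for r in rs:
        k=max((sc(x0+u,y0+v,r),u,v) for u in np.arange(-span,span+.1,1) for v in np.arange(-span,span+.1,1))
        k=max((sc(x0+k[1]+u,y0+k[2]+v,r),k[1]+u,k[2]+v) for u in np.arange(-1,1.1,.2) for v in np.arange(-1,1.1,.2))
        best.append((round(float(k[0]),1),r,round(x0+k[1],1),round(y0+k[2],1)))
    return sorted(best,reverse=True)[:4]
E
python3 - <<'E'
from h import *
im=cv2.cvtColor(cv2.imread('pics/w6.png'),cv2.COLOR_BGR2RGB); c=np.load('c6.npy',allow_pickle=True).item()
print('flange',cfit(im,c,507,-434,110,[26.5,27,27.5,28,28.5]))
print('bore',cfit(im,c,507,-434,110,[19.5,20.25,21,21.5,22]))
print('ring',cfit(im,c,543.6,-451.4,168.7,[26,26.5,27],rows=(0,266)))
print('lip',cfit(im,c,543.6,-451.4,174.2,[18.25,18.75,19.25],rows=(0,266)),'hole',cfit(im,c,543.6,-451.4,174.2,[16.25,16.75,17.25],rows=(0,266)))
cv2.imwrite('pics/w6c.png',cv2.resize(cv2.cvtColor(im,cv2.COLOR_RGB2BGR)[90:270,190:370],None,fx=3.3,fy=3.3,interpolation=cv2.INTER_CUBIC))
E
```

```text
flange [(36.8, 27.5, np.float64(507.0), np.float64(-434.4)), (35.6, 27, np.float64(506.6), np.float64(-434.4)), (34.3, 28, np.float64(507.2), np.float64(-434.6)), (28.8, 26.5, np.float64(506.8), np.float64(-434.4))]
bore [(26.5, 20.25, np.float64(507.0), np.float64(-434.6)), (24.2, 19.5, np.float64(507.0), np.float64(-434.4)), (23.6, 21, np.float64(506.8), np.float64(-434.4)), (20.4, 21.5, np.float64(505.0), np.float64(-428.2))]
ring [(32.5, 27, np.float64(547.6), np.float64(-458.0)), (31.8, 26.5, np.float64(546.6), np.float64(-457.6)), (30.4, 26, np.float64(545.8), np.float64(-457.2))]
lip [(34.8, 19.25, np.float64(542.0), np.float64(-449.2)), (33.2, 18.75, np.float64(541.6), np.float64(-448.2)), (31.2, 18.25, np.float64(539.6), np.float64(-450.4))] hole [(29.3, 17.25, np.float64(539.4), np.float64(-448.4)), (28.7, 16.75, np.float64(538.8), np.float64(-448.2)), (26.9, 16.25, np.float64(537.8), np.float64(-453.4))]
```

View pics/w6c.png

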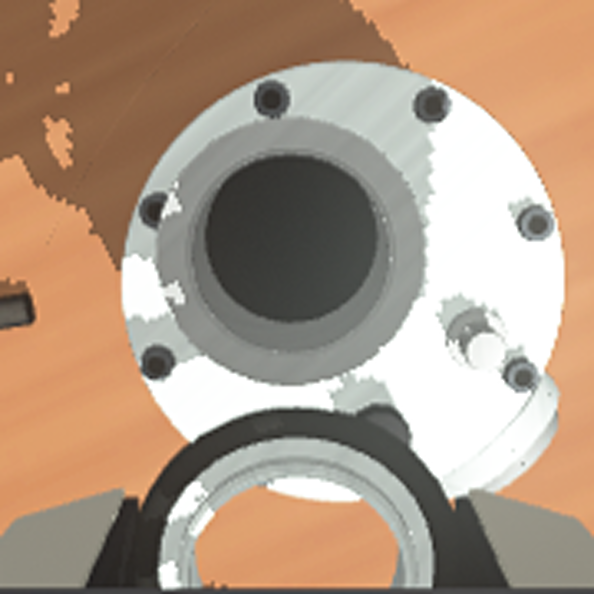

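Port fit gives (507.0, -434.4), with flange and bore agreeing at their true radii. The ring sits about 1.3 mm towards -x in the tool, consistent with the grasp geometry.

```bash
python3 - <<'E'
from h import *
print(np.load('c6.npy',allow_pickle=True).item()['cy']); plan([505.8,-433.8,125])
E
```

```text
208.7099059838023
t 8.07 tcp [ 544.  -451.8  166.2] rot [-3.1414e+00  6.0000e-04  2.6829e+00] off/120 [ 0.352 -0.007  0.343] F [-0.5 -0.4  0.1] w 50.7 ff 30.0
```

Emit:
send_rows(offset=[[0.354,-0.007,0],[0.354,-0.007,0.17],[0.354,-0.007,0.343],[0.354,-0.007,0.343],[0.354,-0.007,0.343]], delta_rot=[[0,0,0],[0,0,0],[0,0,0],[0,0,0],[0,0,0]])

```text
time: 8.7
tool_pos: [506.2, -434.5, 125.3]
tcp_rot: [-3.141, 0.002, 2.683]
contact_force: [0.6, -0.3, -0.2]
grip_width: 50.5
finger_force: 30.0
```

```bash
python3 - <<'E'
from h import *
plan([505.7,-433.7,112])
E
```

```text
t 8.7 tcp [ 506.2 -434.5  125.3] rot [-3.1411e+00  1.5000e-03  2.6827e+00] off/120 [0.007 0.004 0.111] F [ 0.6 -0.3 -0.2] w 50.5 ff 30.0
```

Emit:
send_rows(offset=[[0.007,0.004,0.04],[0.007,0.004,0.07],[0.007,0.004,0.09],[0.007,0.004,0.105],[0.007,0.004,0.105]], delta_rot=[[0,0,0],[0,0,0],[0,0,0],[0,0,0],[0,0,0]])

```text
time: 9.32
tool_pos: [505.4, -433.3, 111.3]
tcp_rot: [3.141, -0.0, 2.683]
contact_force: [-1.0, 0.1, -0.9]
grip_width: 50.5
finger_force: 30.0
```

```bash
python3 - <<'E'
from h import *
plan([505.7,-433.7,110.5])
E
```

```text
t 9.32 tcp [ 505.4 -433.3  111.3] rot [ 3.1414e+00 -3.0000e-04  2.6828e+00] off/120 [-0.004 -0.002  0.006] F [-1.   0.1 -0.9] w 50.5 ff 30.0
```

Emit:
send_rows(offset=[[-0.003,-0.002,0.005],[-0.003,-0.002,0.005]], delta_rot=[[0,0,0],[0,0,0]])

```text
time: 9.57
tool_pos: [505.7, -433.8, 110.9]
tcp_rot: [3.142, 0.0, 2.683]
contact_force: [-0.8, 0.3, -0.4]
grip_width: 50.4
finger_force: 30.0
```

Emit:
send_rows(offset=[[0,0,0],[0,0,0],[0,0,0],[0,0,0]], delta_rot=[[0,0,0],[0,0,0],[0,0,0],[0,0,0]], grip=0.75)

```text
time: 10.07
tool_pos: [505.7, -433.8, 110.9]
tcp_rot: [3.141, 0.0, 2.683]
contact_force: [-0.5, 0.2, -0.7]
grip_width: 68.6
finger_force: 0.0
```

Emit:
send_rows(offset=[[0,0,-0.1],[-0.1,0,-0.45],[-0.37,0,-0.45],[-0.37,0,-0.45],[-0.37,0,-0.45]], delta_rot=[[0,0,0],[0,0,0],[0,0,0],[0,0,0],[0,0,0]], grip=0.85)

```text
time: 10.7
tool_pos: [544.9, -453.0, 164.6]
tcp_rot: [3.141, -0.001, 2.683]
contact_force: [-1.0, -0.0, 0.3]
grip_width: 78.1
finger_force: 0.0
```

```bash
python3 - <<'E'
from h import *
im,c=snap('wrist','w7.png')
x,y=507,-434.4
print('flange',cfit(im,c,x,y,110,[27,27.5,28],span=4))
print('lip',cfit(im,c,x,y,118,[18.25,18.75,19.25],span=4),'hole',cfit(im,c,x,y,118,[16.25,16.75,17.25],span=4))
print('oring',cfit(im,c,x,y,112.5,[26,26.5,27],span=4))
cv2.imwrite('pics/w7c.png',cv2.resize(cv2.cvtColor(im,cv2.COLOR_RGB2BGR)[90:270,190:370],None,fx=3.3,fy=3.3,interpolation=cv2.INTER_CUBIC))
plan([546,-20,180])
E
```

```text
flange [(39.7, 27, np.float64(507.6), np.float64(-434.2)), (39.2, 27.5, np.float64(507.8), np.float64(-434.0)), (38.2, 28, np.float64(507.0), np.float64(-434.6))]
lip [(34.3, 18.75, np.float64(510.0), np.float64(-434.6)), (33.3, 18.25, np.float64(509.8), np.float64(-434.4)), (33.2, 19.25, np.float64(509.6), np.float64(-433.4))] hole [(37.0, 16.25, np.float64(505.6), np.float64(-434.4)), (36.6, 16.75, np.float64(506.0), np.float64(-434.2)), (33.1, 17.25, np.float64(503.0), np.float64(-431.8))]
oring [(39.7, 26.5, np.float64(507.2), np.float64(-434.2)), (39.7, 26, np.float64(507.0), np.float64(-434.6)), (39.2, 27, np.float64(507.6), np.float64(-434.4))]
t 10.75 tcp [ 544.7 -453.   164.7] rot [ 3.1412e+00 -1.3000e-03  2.6828e+00] off/120 [ 1.589  3.24  -0.125] F [ 0.2  0.1 -0.1] w 78.5 ff 0.0
```

View pics/w7c.png

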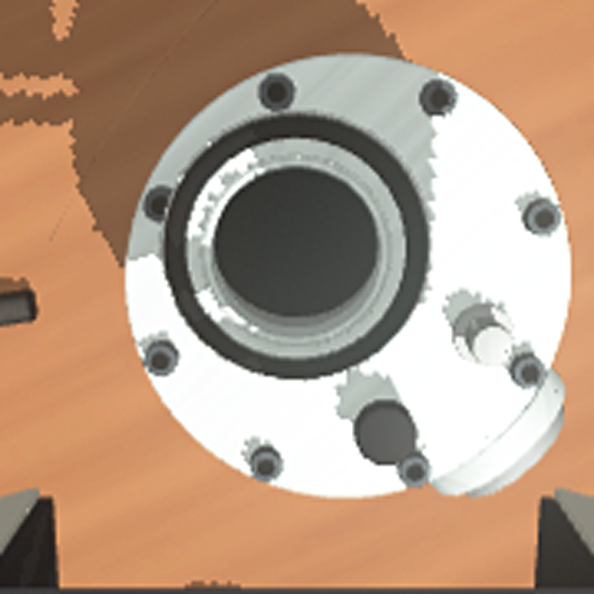

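The crop shows the ring concentric on the flange and flat. Next is the 55 mm disc.

Emit:
send_rows(offset=[[0.2,0.4,0],[0.41,0.83,0],[0.41,0.83,0]], delta_rot=[[0,0,0],[0,0,0],[0,0,0]])

```text
time: 11.12
tool_pos: [544.9, -338.1, 165.4]
tcp_rot: [3.14, -0.002, 2.687]
contact_force: [-1.1, -0.4, 0.3]
grip_width: 78.1
finger_force: 0.0
```

Emit:
send_rows(offset=[[0.25,0.5,0],[0.41,0.83,0]], delta_rot=[[0,0,0],[0,0,0]])

```text
time: 11.38
tool_pos: [544.7, -230.4, 165.0]
tcp_rot: [3.142, -0.0, 2.682]
contact_force: [0.7, 0.1, -0.0]
grip_width: 78.1
finger_force: 0.0
```

Emit:
send_rows(offset=[[0.25,0.5,0],[0.41,0.83,0]], delta_rot=[[0,0,0],[0,0,0]])

```text
time: 11.62
tool_pos: [544.9, -118.9, 165.2]
tcp_rot: [3.142, 0.0, 2.683]
contact_force: [0.7, -0.2, 0.7]
grip_width: 78.0
finger_force: 0.0
```

Emit:
send_rows(offset=[[0.2,0.4,0.3],[0.37,0.75,0.7],[0.37,0.75,0.76],[0.37,0.75,0.76],[0.37,0.75,0.76]], delta_rot=[[0,0,0],[0,0,0],[0,0,0],[0,0,0],[0,0,0]])

```text
time: 12.25
tool_pos: [546.6, -21.4, 75.0]
tcp_rot: [3.141, 0.003, 2.681]
contact_force: [0.1, -1.2, -0.4]
grip_width: 78.0
finger_force: 0.0
```

```bash
python3 - <<'E'
from h import *
im,c=snap('wrist','w8.png')
x,y=545.7,-19.8
print('rim',cfit(im,c,x,y,10,[26.5,27,27.5,28,28.5]))
print('groove?',cfit(im,c,x,y,13,[24,24.5,25,25.5]))
a=im.astype(int); m=((a[...,2]-a[...,0])<25).astype(np.uint8); m[268:]=0
n,l,s,cen=cv2.connectedComponentsWithStats(m)
for i in range(1,n):
    if 300<s[i][4]<9000: print(s[i],circ(c,l==i,9))
plan([x,y,8])
E
```

```text
rim [(30.7, 27.5, np.float64(546.3), np.float64(-19.2)), (28.4, 27, np.float64(546.5), np.float64(-19.2)), (28.0, 28, np.float64(546.1), np.float64(-19.2)), (23.2, 26.5, np.float64(545.3), np.float64(-18.2))]
groove? [(23.0, 25, np.float64(547.5), np.float64(-17.8)), (22.8, 25.5, np.float64(547.3), np.float64(-17.6)), (19.9, 24.5, np.float64(547.9), np.float64(-18.8)), (19.5, 24, np.float64(548.3), np.float64(-20.6))]
[ 245  181   75   73 4286] (array([546.1, -19.3]), array([54.2, 55.4]))
[   0  228  208   40 5175] (array([ 504.5, -164.5]), array([ 26. , 214.1]))
t 12.3 tcp [546.6 -21.4  75.1] rot [3.1410e+00 2.8000e-03 2.6811e+00] off/120 [0.014 0.008 0.559] F [ 0.9 -0.4  0.2] w 78.2 ff 0.0
```

View pics/w8.png

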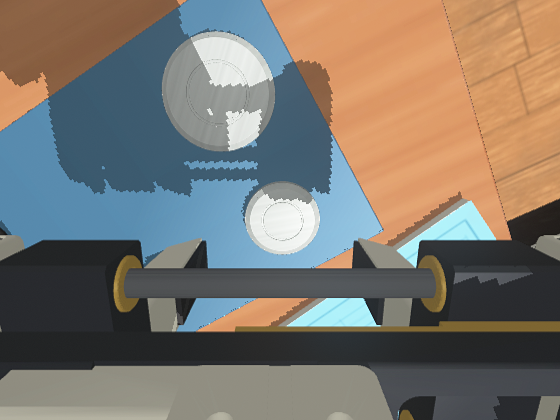

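```bash
python3 - <<'E'
from h import *
plan([546.2,-19.3,20])
E
```

```text
t 12.3 tcp [546.6 -21.4  75.1] rot [3.1410e+00 2.8000e-03 2.6811e+00] off/120 [0.012 0.014 0.459] F [ 0.9 -0.4  0.2] w 78.2 ff 0.0
```

Emit:
send_rows(offset=[[0.012,0.014,0.3],[0.012,0.014,0.459],[0.012,0.014,0.459],[0.012,0.014,0.459]], delta_rot=[[0,0,0],[0,0,0],[0,0,0],[0,0,0]])

```text
time: 12.8
tool_pos: [545.9, -18.4, 19.9]
tcp_rot: [3.141, 0.002, 2.682]
contact_force: [0.2, -0.8, -0.1]
grip_width: 77.9
finger_force: 0.0
```

```bash
python3 - <<'E'
from h import *
plan([546.2,-19.3,5])
E
```

```text
t 12.8 tcp [545.9 -18.4  19.9] rot [3.1409e+00 2.2000e-03 2.6820e+00] off/120 [-0.005 -0.006  0.125] F [ 0.2 -0.8 -0.1] w 77.9 ff 0.0
```

Emit:
send_rows(offset=[[-0.004,-0.005,0.08],[-0.004,-0.005,0.117],[-0.004,-0.005,0.117]], delta_rot=[[0,0,0],[0,0,0],[0,0,0]])

```text
time: 13.18
tool_pos: [544.8, -18.4, 4.3]
tcp_rot: [-3.141, -0.001, 2.683]
contact_force: [-0.6, -0.2, -0.6]
grip_width: 77.8
finger_force: 0.0
```

```bash
python3 - <<'E'
from h import *
plan([546.2,-19.3,5])
E
```

```text
t 13.18 tcp [544.8 -18.4   4.3] rot [-3.1415e+00 -7.0000e-04  2.6828e+00] off/120 [-0.014 -0.002 -0.006] F [-0.6 -0.2 -0.6] w 77.8 ff 0.0
```

Emit:
send_rows(offset=[[-0.012,-0.002,-0.006],[-0.012,-0.002,-0.006]], delta_rot=[[0,0,0],[0,0,0]])

```text
time: 13.42
tool_pos: [546.7, -19.3, 5.6]
tcp_rot: [3.141, 0.001, 2.683]
contact_force: [-0.6, -0.6, -0.4]
grip_width: 78.1
finger_force: 0.0
```

Emit:
send_rows(offset=[[0,0,0],[0,0,0],[0,0,0],[0,0,0],[0,0,0],[0,0,0]], delta_rot=[[0,0,0],[0,0,0],[0,0,0],[0,0,0],[0,0,0],[0,0,0]], grip=0.45)

```text
time: 14.18
tool_pos: [546.3, -19.2, 5.3]
tcp_rot: [3.142, -0.0, 2.683]
contact_force: [0.2, 0.4, -0.2]
grip_width: 53.5
finger_force: 30.0
```

Emit:
send_rows(offset=[[0,0,-0.3],[0,0,-0.7],[0,0,-1],[0,0,-1],[0,0,-1]], delta_rot=[[0,0,0],[0,0,0],[0,0,0],[0,0,0],[0,0,0]])

```text
time: 14.8
tool_pos: [545.5, -19.2, 124.3]
tcp_rot: [-3.141, -0.002, 2.683]
contact_force: [0.4, -0.3, -1.7]
grip_width: 53.2
finger_force: 30.0
```

```bash
python3 - <<'E'
from h import *
plan([507.1,-434.3,160])
im,c=snap('wrist','w9.png'); o=get_obs()
E
```

```text
t 14.8 tcp [545.5 -19.2 124.3] rot [-3.1411e+00 -1.8000e-03  2.6828e+00] off/120 [-1.245 -3.244 -0.299] F [ 0.4 -0.3 -1.7] w 53.2 ff 30.0
```

View pics/w9.png

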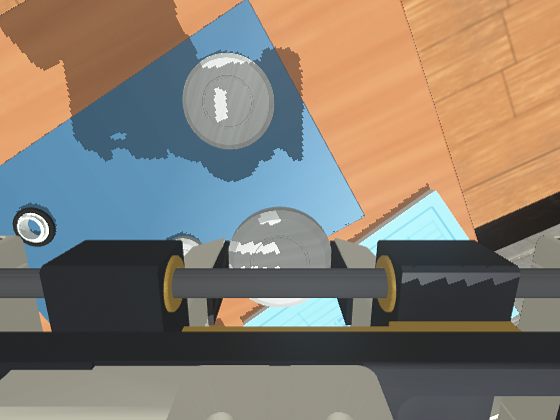

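The disc is held at (280,256). I'll carry it over the port.

Emit:
send_rows(offset=[[-0.1,-0.3,-0.2],[-0.31,-0.81,-0.3],[-0.31,-0.81,-0.3]], delta_rot=[[0,0,0],[0,0,0],[0,0,0]])

```text
time: 15.22
tool_pos: [536.1, -126.3, 160.5]
tcp_rot: [-3.141, -0.001, 2.678]
contact_force: [-0.1, 0.9, -1.4]
grip_width: 53.3
finger_force: 30.0
```

Emit:
send_rows(offset=[[-0.2,-0.45,0],[-0.31,-0.81,0]], delta_rot=[[0,0,0],[0,0,0]])

```text
time: 15.48
tool_pos: [526.4, -227.2, 159.5]
tcp_rot: [3.141, -0.003, 2.683]
contact_force: [0.4, 0.4, -0.6]
grip_width: 53.3
finger_force: 30.0
```

Emit:
send_rows(offset=[[-0.2,-0.45,0],[-0.31,-0.81,0]], delta_rot=[[0,0,0],[0,0,0]])

```text
time: 15.72
tool_pos: [516.7, -331.1, 159.2]
tcp_rot: [3.141, -0.003, 2.683]
contact_force: [0.3, 0.6, -1.3]
grip_width: 53.1
finger_force: 30.0
```

Emit:
send_rows(offset=[[-0.2,-0.4,0],[-0.31,-0.7,0],[-0.31,-0.81,0],[-0.31,-0.81,0],[-0.31,-0.81,0]], delta_rot=[[0,0,0],[0,0,0],[0,0,0],[0,0,0],[0,0,0]])

```text
time: 16.35
tool_pos: [507.9, -432.0, 160.8]
tcp_rot: [3.14, -0.001, 2.684]
contact_force: [-0.2, 0.1, -0.6]
grip_width: 52.7
finger_force: 30.0
```

```bash
python3 - <<'E'
from h import *
plan([507.1,-434.3,125])
E
```

```text
t 16.35 tcp [ 507.9 -432.   160.8] rot [ 3.1405e+00 -1.2000e-03  2.6840e+00] off/120 [-0.003 -0.02   0.298] F [-0.2  0.1 -0.6] w 52.7 ff 30.0
```

Emit:
send_rows(offset=[[-0.003,-0.018,0.1],[-0.003,-0.018,0.28],[-0.003,-0.018,0.285],[-0.003,-0.018,0.285]], delta_rot=[[0,0,0],[0,0,0],[0,0,0],[0,0,0]])

```text
time: 16.85
tool_pos: [507.2, -435.6, 127.4]
tcp_rot: [-3.142, 0.0, 2.683]
contact_force: [-0.2, -0.2, -0.3]
grip_width: 53.6
finger_force: 30.0
```

```bash
python3 - <<'E'
from h import *
plan([507.1,-434.3,118])
im,c=snap('wrist','w10.png'); o=get_obs(); p=o['tool_pos']
a=cv2.cvtColor(cv2.imread('pics/w9.png'),cv2.COLOR_BGR2RGB)
for n,i in (('w9',a),('now',im)):
    g=cv2.cvtColor(i,cv2.COLOR_RGB2GRAY).astype(int)
    print(n,[g[200:216,k].tolist() for k in (270,280,290)])
    # same camera pose (relative to the tool) used for both
    print(cfit(i,c,p[0],p[1],p[2]+4.7,[27,27.5,28],span=5,rows=(150,266)))
plan([507.1,-434.3,118])
E
```

```text
t 16.85 tcp [ 507.2 -435.6  127.4] rot [-3.1416e+00  4.0000e-04  2.6833e+00] off/120 [0.006 0.01  0.079] F [-0.2 -0.2 -0.3] w 53.6 ff 30.0
w9 [[167, 167, 166, 165, 166, 167, 170, 149, 124, 119, 109, 190, 193, 189, 189, 189], [169, 169, 169, 169, 169, 172, 150, 125, 120, 114, 140, 144, 143, 144, 145, 145], [173, 172, 171, 172, 172, 173, 174, 165, 127, 118, 119, 143, 147, 146, 147, 147]]
[(36.0, 27, np.float64(505.1), np.float64(-434.9)), (34.9, 27.5, np.float64(505.7), np.float64(-435.1)), (30.5, 28, np.float64(506.3), np.float64(-435.5))]
now [[154, 156, 82, 49, 54, 53, 51, 79, 118, 122, 110, 191, 193, 190, 191, 190], [137, 74, 54, 57, 58, 55, 80, 120, 125, 116, 142, 145, 145, 146, 145, 144], [162, 118, 68, 60, 62, 62, 59, 68, 119, 125, 123, 147, 150, 150, 149, 150]]
[(37.6, 27, np.float64(505.7), np.float64(-435.1)), (36.4, 27.5, np.float64(506.3), np.float64(-435.3)), (33.2, 28, np.float64(507.1), np.float64(-435.7))]
t 16.9 tcp [ 507.3 -435.9  127.9] rot [-3.1412e+00  1.2000e-03  2.6832e+00] off/120 [0.008 0.011 0.082] F [-0.4  0.2 -0.8] w 53.0 ff 30.0
```

Emit:
send_rows(offset=[[0.004,0.01,0.03],[0.004,0.01,0.05],[0.004,0.01,0.06],[0.004,0.01,0.066],[0.004,0.01,0.066]], delta_rot=[[0,0,0],[0,0,0],[0,0,0],[0,0,0],[0,0,0]])

```text
time: 17.52
tool_pos: [507.0, -434.6, 119.1]
tcp_rot: [3.141, -0.0, 2.683]
contact_force: [0.6, 0.2, -1.0]
grip_width: 53.2
finger_force: 30.0
```

```bash
python3 - <<'E'
from h import *
plan([507.1,-434.3,117.5])
E
```

```text
t 17.52 tcp [ 507.  -434.6  119.1] rot [ 3.1415 -0.      2.6827] off/120 [0.    0.003 0.014] F [ 0.6  0.2 -1. ] w 53.2 ff 30.0
```

Emit:
send_rows(offset=[[0,0.002,0.006],[0,0.002,0.011],[0,0.002,0.011]], delta_rot=[[0,0,0],[0,0,0],[0,0,0]])

```text
time: 17.9
tool_pos: [507.1, -434.3, 117.8]
tcp_rot: [3.141, -0.0, 2.683]
contact_force: [0.0, -0.1, -1.5]
grip_width: 53.0
finger_force: 30.0
```

Emit:
send_rows(offset=[[0,0,0],[0,0,0],[0,0,0],[0,0,0]], delta_rot=[[0,0,0],[0,0,0],[0,0,0],[0,0,0]], grip=0.78)

```text
time: 18.4
tool_pos: [507.1, -434.4, 117.9]
tcp_rot: [3.142, 0.0, 2.683]
contact_force: [-0.4, 0.3, -0.5]
grip_width: 71.3
finger_force: 0.0
```

Emit:
send_rows(offset=[[0,0,-0.1],[-0.1,0,-0.45],[-0.37,0,-0.45],[-0.37,0,-0.45],[-0.37,0,-0.45],[-0.37,0,-0.45]], delta_rot=[[0,0,0],[0,0,0],[0,0,0],[0,0,0],[0,0,0],[0,0,0]])

```text
time: 19.15
tool_pos: [546.2, -453.7, 171.8]
tcp_rot: [3.141, -0.001, 2.683]
contact_force: [0.0, -0.3, 0.6]
grip_width: 71.7
finger_force: 0.0
```

```bash
python3 - <<'E'
from h import *
im,c=snap('wrist','w11.png')
for z in (118,120,122,124,126,128): print(z,cfit(im,c,507.1,-434.3,z,[27.5],span=5,rows=(0,235)))
print('top', [cfit(im,c,507.1,-434.3,z,[24.5],span=5)[0] for z in (123,125,127)], [cfit(im,c,507.1,-434.3,125,[r],span=5)[0] for r in (23.5,24,24.5,25,25.5)])
for n in ('blank_b','ring_a'):
  for r in finder.silhouettes(n,'wrist'): print(n,round(r['confidence'],2),np.round(r['box']),circ(c,r['region'],120))
print(get_obs()['time'])
E
```

```text
118 [(34.6, 27.5, np.float64(507.5), np.float64(-434.5))]
120 [(35.3, 27.5, np.float64(507.3), np.float64(-434.5))]
122 [(35.4, 27.5, np.float64(507.1), np.float64(-434.3))]
124 [(35.3, 27.5, np.float64(507.1), np.float64(-434.5))]
126 [(34.5, 27.5, np.float64(507.1), np.float64(-434.3))]
128 [(31.5, 27.5, np.float64(506.7), np.float64(-434.3))]
top [(21.9, 24.5, np.float64(510.1), np.float64(-436.7)), (23.9, 24.5, np.float64(509.1), np.float64(-434.3)), (25.9, 24.5, np.float64(508.7), np.float64(-433.7))] [(19.3, 23.5, np.float64(510.3), np.float64(-437.3)), (20.9, 24, np.float64(509.9), np.float64(-436.9)), (23.9, 24.5, np.float64(509.1), np.float64(-434.3)), (27.3, 25, np.float64(509.1), np.float64(-433.7)), (28.8, 25.5, np.float64(508.7), np.float64(-432.7))]
blank_b 0.74 [237. 120. 322. 205.] (array([ 507.4, -434.5]), array([54., 55.]))
ring_a 0.71 [443.   0. 486.  30.] (array([ 475.6, -297.8]), array([15.7, 24.5]))
ring_a 0.61 [468.  54. 538. 135.] (array([ 531.3, -291.8]), array([44.5, 45.5]))
19.3
```

The disc is on the port axis and shows no tilt. It went down over the ring lip without contact force before release, and the arm is clear.

```bash
python3 -c "
from h import *
print(ticket.close_job())"
```

```text
the job is handed in; nothing more can be done
None
```

I seated the 53 mm ring in the port, set the 55 mm disc centred on it and handed the job in at about 19 s; the last wrist picture put the disc within about 0.5 mm of the port axis, but the hand-in call returned no verdict.

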